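# Air the display case with the bowl

## Task

Air the display case that holds the blue bowl: with the fingertips press its front lever all the way down so the lid is fully open, and keep it there for three seconds. Then let the lever up slowly so the lid comes down gently and shuts without slamming, and move clear. Do not touch the lids, leave the other case shut, and do not move or pick up anything else.

Things in the scene. Friction and masses are not known exactly. Their poses are not given: they have to be found in the camera images.
- case_bowl: table-top display case holding the blue ceramic bowl: wooden plinth 200 x 200 mm, 60 mm high, clear walls up to 150 mm, clear lid in an aluminium frame on top. Fixed to the table. Origin: centre of its underside; its x axis points from the front (lever side) to the back (lid hinge), z up. A steel lever with a yellow pad sticks out of the middle of its front. The two cases look alike but for what stands inside, and may swap places.
- lever_bowl: front lever of the case with the blue ceramic bowl. Origin on its pivot axis, 65 mm in front of the case's centre (inside the plinth), 50 mm above the table; it turns about the case's y axis. The bar is 22 mm wide, 130 mm long from pivot to pad centre, and at rest slopes up 10 degrees towards the robot; pressed fully it has turned 0.35 rad (20 degrees) against a stop and slopes 10 degrees down.
- pad_bowl (a point): centre of the top face of the yellow pad on that lever (pad 42 mm along the lever, 55 mm wide, 8 mm thick), 193 mm in front of the case's centre, about 78 mm above the table at rest, about 33 mm when fully pressed (45 mm of travel, almost straight down). Pressing takes about 4 to 10 N, falling as the lid rises. Nothing else is under or over the pad. Its axes are those of the lever body, level at rest.
- press_bowl (a joint): angle of that lever: 0 at rest (lid shut), 0.35 rad fully pressed (lid fully open, 1.05 rad). Linked to the lid: lid angle = 3 x lever angle, so about 23 rad of lid per metre of pad travel. It is not sprung or braked: when the pad is let go, the lid falls and slams at once. The lid bangs if it closes faster than about 1 rad/s (pad rising faster than about 43 mm/s) in the last third of its way.
- pane_bowl: clear lid plate of that case, 200 x 200 x 6 mm, aluminium edges, level when shut; hinged on the case's back edge, 154 mm up. Origin at the middle of its front edge (the edge that rises), the hinge 200 mm along its +x axis. Not to be touched.
- case_pot: table-top display case holding the small brown terracotta pot: wooden plinth 200 x 200 mm, 60 mm high, clear walls up to 150 mm, clear lid in an aluminium frame on top. Fixed to the table. Origin: centre of its underside; its x axis points from the front (lever side) to the back (lid hinge), z up. A steel lever with a yellow pad sticks out of the middle of its front. The two cases look alike but for what stands inside, and may swap places.
- lever_pot: front lever of the case with the small brown terracotta pot. Origin on its pivot axis, 65 mm in front of the case's centre (inside the plinth), 50 mm above the table; it turns about the case's y axis. The bar is 22 mm wide, 130 mm long from pivot to pad centre, and at rest slopes up 10 degrees towards the robot; pressed fully it has turned 0.35 rad (20 degrees) against a stop and slopes 10 degrees down.
- pad_pot (a point): centre of the top face of the yellow pad on that lever (pad 42 mm along the lever, 55 mm wide, 8 mm thick), 193 mm in front of the case's centre, about 78 mm above the table at rest, about 33 mm when fully pressed (45 mm of travel, almost straight down). Pressing takes about 4 to 10 N, falling as the lid rises. Nothing else is under or over the pad. Its axes are those of the lever body, level at rest.
- press_pot (a joint): angle of that lever: 0 at rest (lid shut), 0.35 rad fully pressed (lid fully open, 1.05 rad). Linked to the lid: lid angle = 3 x lever angle, so about 23 rad of lid per metre of pad travel. It is not sprung or braked: when the pad is let go, the lid falls and slams at once. The lid bangs if it closes faster than about 1 rad/s (pad rising faster than about 43 mm/s) in the last third of its way.
- pane_pot: clear lid plate of that case, 200 x 200 x 6 mm, aluminium edges, level when shut; hinged on the case's back edge, 154 mm up. Origin at the middle of its front edge (the edge that rises), the hinge 200 mm along its +x axis. Not to be touched.
- bowl: blue ceramic bowl, 90 mm across, 45 mm high, standing loose in its case. Origin: centre of its underside.
- pot: brown terracotta pot, 72 mm across, 65 mm high, standing loose in its case. Origin: centre of its underside.
- cone_a: white foam support cone, 52 mm across, 60 mm high, between the two levers. Origin: centre of its underside.
- cone_b: white foam support cone, 52 mm across, 60 mm high, at the robot's right front. Origin: centre of its underside.
- weight: brass weight with a knob, 40 mm across, 40 mm high. Origin: centre of its underside.
- ruler: wooden scale bar lying flat, 30 x 150 x 6 mm, long side along its y axis. Origin: centre of its underside.
- jar: closed jar, 56 mm across, 70 mm high, at the left. Origin: centre of its underside.
- tin: aluminium tin, 60 mm across, 60 mm high, at the right. Origin: centre of its underside.

How it is judged:
By the outcome, as a careful person would: the job done as asked, in the order asked, and still so for the second after the job is handed in, with the robot touching nothing.
It also fails if it takes over 51 s, if anything falls off the work surface, if the arm or the gripper's body presses on something with over 40 N, if the wrist force passes 120 N, or if a joint passes its speed limit or range.

## Robot

A 6-joint arm with a two-finger parallel gripper is mounted at the origin on the work surface. World frame = base frame: x ahead of the robot, y to its left, z up, the work surface at z = 0. Lengths are in m, angles in degrees, forces in N, time in s.
With the tool pointing down it reaches from about 0.35 to 0.875 m from the base axis. Payload 4.2 kg.
Tool frame: the origin (TCP) lies midway between the tips of the shut fingers; the grasp point (between the pads) lies 19 mm behind it; z points along the fingers, y is the direction in which the jaws open and shut (so a half turn about z gives the same grasp; the last joint's range is limited). The gripper opens to 87 mm and grips with 3 to 60 N. Pads are 19 mm wide; open, the fingers measure 117 mm over their backs; the gripper's body (75 mm by 190 mm) begins 51 mm behind the grasp point.
Start: joints at [-62.361, 22.042, 0.453, 0, -68.411, -14.817], TCP at [0.139, -0.609, 0.223] pointing down, gripper open.
Joint ranges: [-179.83, 179.83], [-69.29, 118.12], [-61.27, 80.66], [-181.25, 117.63], [-171.15, -9.14], [-177.46, 177.46]. Speed limits (degrees/s): [159.86, 159.86, 180, 180, 180, 180].

## Interface

Orientations are given as a 3x3 rotation matrix whose columns are the frame's x, y, z axes.
In Python, from station import sense, capture, finish_job gives the robot as it stands. The module is installed in compiled form; this text tells all that it offers.
- The arm moves only by the shell command python3 -m jog 'ROWS' [OPENING]. ROWS is JSON, a list of rows, each a list of 6 numbers: the shift along the tool's x, y, z in cm, then the turn, a rotation vector about the tool's x, y, z in degrees. In form: [[dx, dy, dz, wx, wy, wz], ...]. A call has exactly 5 rows; each row shifts and turns the commanded pose from where the row before left it, along the tool's axes as they then stand; what a row does not reach is not made up. A row lasts 1/12 s, in which the tool goes at most 41.7 mm and 7.16 degrees, less where a joint would pass 70% of its speed; a pose out of reach is approached as far as the arm can. A call is refused whole if a number of a shift passes 4.17 or a number of a turn 7.16, either way. A call with a gripper value outside its range is refused whole. OPENING is the finger opening in cm, from 0 to 8.7, set as the call begins (- or left out, the last holds). The fingers move at their own pace and stop on an object; the grip force is fixed at half the most. Time passes only in rows, so rows that do not move let the fingers close, or fill a call up. It gives the time, the measured TCP pose, the force and the opening at its end, in the units of the state.
- sense(): the state, without advancing time (a new reading comes with each control period).
- capture(name): name is "scene" or "top" or "wrist"; returns a dict with "frame" (420x560x3 uint8, red, green, blue), "fx", "fy", "cx", "cy" (pixels), "world_to_cam" (4x4, takes a point from world to camera coordinates). Camera axes: x right, y up, looking along -z (the intrinsics and any distortion apply to the point x, -y, -z); pixel columns grow to the right and rows downward; lengths in m; the calibration is good to about 2 mm. The wrist camera is an equidistant fisheye: a pixel r from the principal point sees the ray r / f radians off the axis. A picture is of the moment at which its call begins. There is no depth.
- finish_job(): hands the job in, once; it reports no verdict.
The state is a dict: "time_s": time; "joints": joint angles; "joint_velocities": joint speeds; "effort": joint torques, N m; "tcp_pos": TCP position; "ee_rot": TCP orientation; "wrist_force": force on the tool from outside, world axes, zero at the start; "moment": the same for the moment, N m; "gripper_width": opening from 0.0 (shut) to 1.0 (fully open).
Only numpy, scipy, OpenCV 4.12 (cv2) and the standard library are available. Lean on these libraries where they do the work, as an engineer would, in place of code of your own. Each camera call takes 0.05 s, during which the arm holds its last target.

## Working session

There is one attempt and no reset: what is moved stays moved. The work goes in short steps, Python scripts to look and compute and a shell command to move; the robot and the scene stay as the last step left them, time stands still between calls to the robot, and variables do not carry over. Pictures are saved under pics/ and viewed, and the job is handed in when it is done.

```bash
mkdir -p pics
python3 - <<'E'
from station import sense,capture
import cv2,numpy as np
s=sense()
for k in s: print(k,np.round(s[k],4).tolist())
for n in("scene","top","wrist"):
    c=capture(n); cv2.imwrite(f"pics/{n}0.png",cv2.cvtColor(c["frame"],cv2.COLOR_RGB2BGR))
    np.savez(f"pics/{n}0.npz",**c)
    print(n,c["fx"],c["fy"],c["cx"],c["cy"],[k for k in c]);print(np.round(c["world_to_cam"],4).tolist())
E
```

```text
time_s 0.0
joints [-62.362, 22.0897, 0.3805, -0.0321, -68.4122, -14.8163]
joint_velocities [0.1208, -0.0782, -0.0848, -0.0035, -0.0447, -0.0632]
effort [-0.0018, -39.0665, 18.7406, 4.2202, 0.011, -0.0002]
tcp_pos [0.1386, -0.6088, 0.2215]
ee_rot [[-0.9751, -0.2217, -0.0005], [-0.2217, 0.9751, 0.0021], [0.0, 0.0022, -1.0]]
wrist_force [0.1604, 0.9429, -0.5137]
moment [-0.0034, 0.0278, -0.0239]
gripper_width 0.9942
scene 545.6122996215752 545.6122996215752 273.3011452465343 206.68197223393707 ['frame', 'fx', 'fy', 'cx', 'cy', 'world_to_cam']
[[0.3111, 0.9503, -0.0116, -0.1882], [-0.6285, 0.2149, 0.7475, 0.2491], [0.7129, -0.2252, 0.6641, -1.8122], [0.0, 0.0, 0.0, 1.0]]
top 436.0670480519711 436.0670480519711 280.11528192663144 201.5104903143735 ['frame', 'fx', 'fy', 'cx', 'cy', 'world_to_cam']
[[0.0263, -0.9996, -0.0041, 0.002], [0.9889, 0.0254, 0.1461, -0.5437], [-0.1459, -0.0079, 0.9893, -1.2775], [0.0, 0.0, 0.0, 1.0]]
wrist 325.19226210127806 325.19226210127806 276.88353902797274 212.8217565345598 ['frame', 'fx', 'fy', 'cx', 'cy', 'world_to_cam']
[[-0.2207, 0.9753, 0.0023, 0.6248], [-0.9331, -0.2104, -0.2917, 0.0355], [-0.284, -0.0665, 0.9565, -0.3915], [0.0, 0.0, 0.0, 1.0]]
```

View pics/scene0.png

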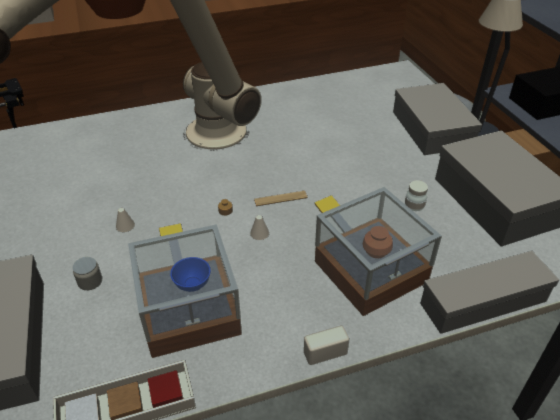

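View pics/top0.png

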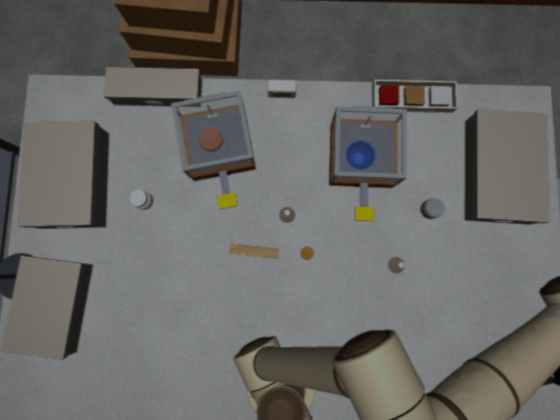

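View pics/wrist0.png

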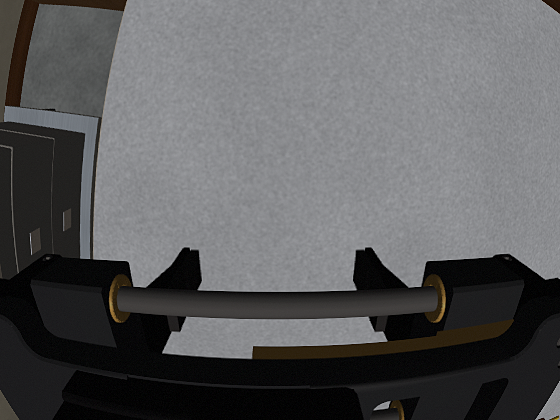

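The bowl stands in the robot's right case. Its pad is at about (364,214) in top and (171,230) in scene. The pot's pad is at (227,201) in top. Next I triangulate.

```bash
cat > h.py <<'E'
import numpy as np,cv2
from scipy.optimize import least_squares
def proj(c,P):
    P=np.atleast_2d(P);w=c["world_to_cam"];q=P@w[:3,:3].T+w[:3,3]
    x,y,z=q[:,0],-q[:,1],-q[:,2]
    return np.c_[c["fx"]*x/z+c["cx"],c["fy"]*y/z+c["cy"]]
def tri(cs,uv):
    r=least_squares(lambda p:np.concatenate([proj(c,p)[0]-u for c,u in zip(cs,uv)]),[.5,0,.05]);return r.x,r.fun
def yellow(c,box):
    h=cv2.cvtColor(c["frame"],cv2.COLOR_RGB2HSV);m=cv2.inRange(h,(24,170,100),(34,255,255))
    n=np.zeros_like(m);x0,y0,x1,y1=box;n[y0:y1,x0:x1]=m[y0:y1,x0:x1];return n
E
python3 - <<'E'
from h import *
s=dict(np.load("pics/scene0.npz"));t=dict(np.load("pics/top0.npz"))
for name,bs,bt in(("bowl",(150,215,195,245),(345,200,385,230)),("pot",(305,190,350,220),(210,185,245,215))):
    uv=[]
    for c,b in((s,bs),(t,bt)):
        m=yellow(c,b);ys,xs=np.nonzero(m);uv.append(np.array([xs.mean(),ys.mean()]));print(len(xs),uv[-1],cv2.minAreaRect(np.c_[xs,ys].astype(np.float32)))
    print(name,tri([s,t],uv))
for l,u in(("cone_a",[(260,213),(287,212)]),("cone_b",[(121,207),(399,263)]),("weight",[(225,202),(307,252)])):
    print(l,tri([s,t],[np.array(x) for x in u]))
# case front/back edges bowl, lid frame top corners in top: TL(335,107) TR(406,107) BR(405,157) BL(332,155)
def back(c,u,z):
    return least_squares(lambda p:proj(c,[p[0],p[1],z])[0]-u,[.5,0]).x
for u in((335,108),(406,108),(405,158),(331,155)):print(back(t,np.array(u),.157))
E
python3 -c "
import cv2
a=cv2.imread('pics/top0.png')[85:285,280:450];cv2.imwrite('pics/topcrop.png',cv2.resize(a,None,fx=3,fy=3,interpolation=2))
a=cv2.imread('pics/scene0.png')[180:360,80:290];cv2.imwrite('pics/scenecrop.png',cv2.resize(a,None,fx=3,fy=3,interpolation=2))"
```

```text
0 [nan nan] ((0.0, 0.0), (0.0, 0.0), 0.0)
216 [363.86111111 213.13888889] ((364.0, 213.0), (12.0, 16.0), 90.0)<stdin>:6: RuntimeWarning: Mean of empty slice.
  ret = ret.dtype.type(ret / rcount)
Traceback (most recent call last):
  File "h.py", line 8, in tri
    r=least_squares(lambda p:np.concatenate([proj(c,p)[0]-u for c,u in zip(cs,uv)]),[.5,0,.05]);return r.x,r.fun
ValueError: Residuals are not finite in the initial point.
```

View pics/topcrop.png

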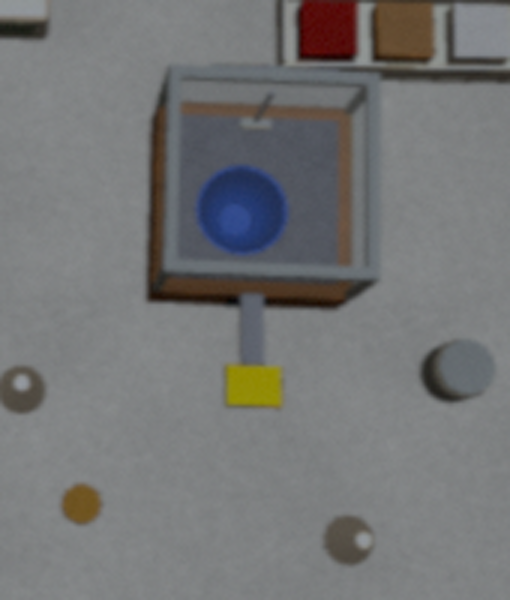

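View pics/scenecrop.png

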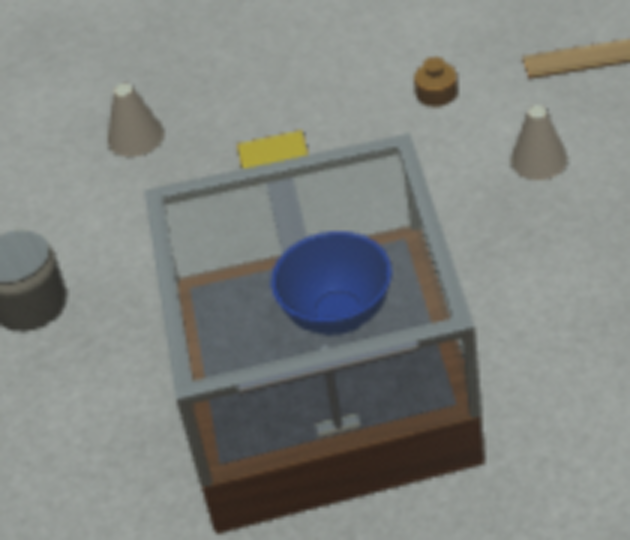

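Run:
```python
from h import *
s=dict(np.load("pics/scene0.npz"));t=dict(np.load("pics/top0.npz"))
A=np.array
def f(l,u,v):
    p,r=tri([s,t],[A(u),A(v)]);print(l,p.round(4),r.round(1));return p
sc=lambda x,y:(80+x/3,180+y/3); tc=lambda x,y:(280+x/3,85+y/3)
a=f("padR near",sc(238,144),tc(282,406));b=f("padL near",sc(306,131),tc(226,406))
print("width",np.linalg.norm(a-b))
f("cone_a tip",sc(537,110),tc(21,382));f("cone_b tip",sc(122,90),tc(363,540));f("weight",sc(434,65),tc(82,504))
TL=f("lid backL",sc(472,328),tc(172,68));TR=f("lid backR",sc(180,392),tc(381,75))
FL=f("lid frL",sc(408,136),tc(163,273));FR=f("lid frR",sc(148,190),tc(376,277))
print("centre",(TL+TR+FL+FR)/4); d=(TL+TR-FL-FR);print("yaw",np.degrees(np.arctan2(d[1],d[0])))
d=FL-FR;print("yaw2",np.degrees(np.arctan2(-d[0],d[1]))); 
def back(c,u,z):
    return least_squares(lambda p:proj(c,[p[0],p[1],z])[0]-u,[.5,0]).x
print("pad top@0.078",back(t,A([363.86,213.14]),.078))
```

```text
padR near [ 0.4891 -0.2581  0.0816] [-0. -0. -0. -0.]
padL near [ 0.4883 -0.2028  0.0788] [-0.5 -0.  -0.6 -0.1]
width 0.055418527933376316
cone_a tip [ 0.5083 -0.0059  0.0614] [ 0.2 -0.   0.2  0.1]
cone_b tip [ 0.3628 -0.3421  0.0583] [0.4 0.  0.4 0.1]
weight [ 0.3912 -0.0694  0.034 ] [ 0.1 -0.   0.2  0. ]
lid backL [ 0.8004 -0.1394  0.1554] [-0.2  0.  -0.3 -0.1]
lid backR [ 0.7961 -0.3345  0.1615] [-0.4 -0.  -0.6 -0.1]
lid frL [ 0.6019 -0.1345  0.1543] [ 0.3 -0.   0.4  0.1]
lid frR [ 0.602  -0.3301  0.1597] [0.4 0.  0.5 0.1]
centre [ 0.70009516 -0.23461573  0.15773612]
yaw -1.3356582522113059
yaw2 0.04311287329974528
pad top@0.078 [ 0.50985831 -0.22940864]
```

```bash
cat > st.py <<'E'
from h import *
from station import sense
import sys
s=sense();R=np.array(s["ee_rot"]);p=np.array(s["tcp_pos"])
print("t",s["time_s"],"p",p.round(4),"F",np.round(s["wrist_force"],2),"gw",round(s["gripper_width"],3))
print(R.round(3).tolist(), "yaw y-axis",np.degrees(np.arctan2(-R[0,1],R[1,1])).round(2))
if len(sys.argv)>3: print("tool shift cm",(R.T@(np.array(list(map(float,sys.argv[1:4])))-p)*100).round(2))
E
python3 -c "
from h import *
w=np.load('pics/wrist0.npz')['world_to_cam'];print(-w[:3,:3].T@w[:3,3])"
python3 -m jog '[[0,0,0,0,0,2.7],[0,0,0,0,0,2.7],[0,0,0,0,0,2.7],[0,0,0,0,0,2.7],[0,0,0,0,0,2.6]]' 0; python3 st.py 0.504 -0.2305 0.20
```

```text
[ 0.05984837 -0.62791745  0.38339438]
time_s: 0.57
tcp_pos: [0.1387, -0.6091, 0.222]
ee_rot: [[-1.0, 0.012, -0.0], [0.012, 1.0, 0.001], [0.0, 0.001, -1.0]]
wrist_force: [0.1, 0.1, 0.1]
gripper_width: 0.705
t 0.5667 p [ 0.1387 -0.6091  0.222 ] F [0.11 0.08 0.09] gw 0.705
[[-1.0, 0.012, -0.0], [0.012, 1.0, 0.001], [0.0, 0.001, -1.0]] yaw y-axis -0.71
tool shift cm [-36.06  38.31   2.23]
```

```bash
python3 -m jog '[[-2.4,2.55,0,0,0,0],[-2.4,2.55,0,0,0,0],[-2.4,2.55,0,0,0,0],[-2.4,2.55,0,0,0,0],[-2.4,2.55,0,0,0,0]]' 0 >/dev/null; python3 -m jog '[[-2.4,2.55,0,0,0,0],[-2.4,2.55,0,0,0,0],[-2.4,2.55,0,0,0,0],[-2.4,2.55,0,0,0,0],[-2.4,2.55,0,0,0,0]]' >/dev/null;  python3 -m jog '[[-2.4,2.55,0,0,0,0],[-2.4,2.55,0,0,0,0],[-2.4,2.55,0,0,0,0],[-1.2,1.3,0,0,0,0],[0,0,0,0,0,0]]'; python3 st.py 0.504 -0.2305 0.12
python3 - <<'E'
from station import capture
import cv2
for n in("top","scene","wrist"): cv2.imwrite(f"pics/{n}1.png",cv2.cvtColor(capture(n)["frame"],cv2.COLOR_RGB2BGR))
E
```

```text
time_s: 1.82
tcp_pos: [0.4684, -0.2658, 0.2221]
ee_rot: [[-1.0, 0.006, 0.0], [0.006, 1.0, 0.0], [-0.0, 0.0, -1.0]]
wrist_force: [-1.0, -0.2, 0.3]
gripper_width: 0.012
t 1.8167 p [ 0.4684 -0.2658  0.2221] F [-1.04 -0.25  0.31] gw 0.012
[[-1.0, 0.006, 0.0], [0.006, 1.0, 0.0], [-0.0, 0.0, -1.0]] yaw y-axis -0.33
tool shift cm [-3.54  3.55 10.21]
```

View pics/wrist1.png

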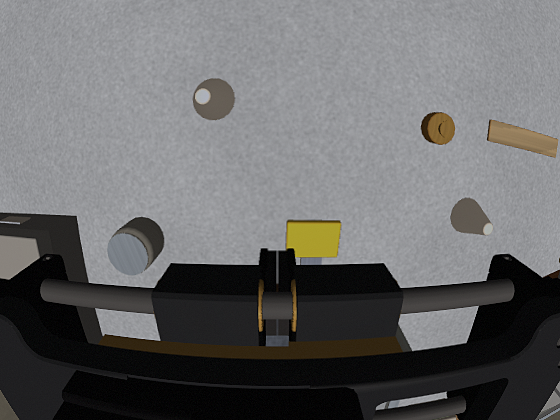

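View pics/scene1.png

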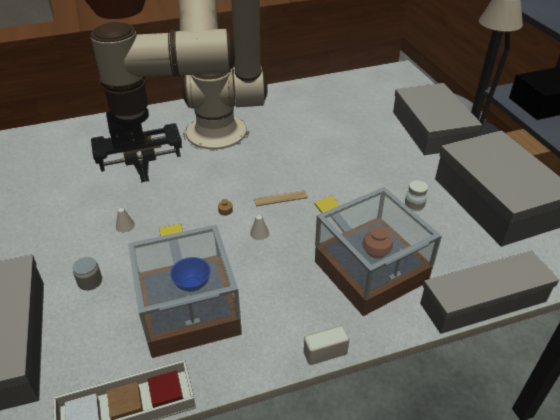

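```bash
cat >> h.py <<'E'
def fproj(c,P):
    w=c["world_to_cam"];q=w[:3,:3]@np.asarray(P)+w[:3,3];x,y,z=q[0],-q[1],-q[2]
    r=np.hypot(x,y);th=np.arctan2(r,z);return np.array([c["fx"]*th*x/r+c["cx"],c["fy"]*th*y/r+c["cy"]])
E
python3 - <<'E'
from h import *
from station import capture
c=capture("wrist")
f=c["frame"];m=yellow(c,(260,200,370,270));h=cv2.cvtColor(f,cv2.COLOR_RGB2HSV)
m=cv2.inRange(h,(22,150,60),(36,255,255));m[270:]=0;ys,xs=np.nonzero(m);print(len(xs),xs.min(),xs.max(),ys.min(),ys.max())
P=[.508,-.2305,.078]
print("centre",fproj(c,P))
for dx in(-.021,.021):
  for dy in(-.0275,.0275): print(fproj(c,[P[0]+dx,P[1]+dy,P[2]]))
print("tcp",fproj(c,[.4684,-.2658,.222]))
E
```

```text
1840 287 340 221 257
centre [315.1977178  240.54524977]
[288.22427243 221.2976609 ]
[342.78574721 220.60310067]
[288.18373948 259.68584998]
[340.467551   258.57475854]
tcp [282.85194959 271.23762739]
```

```bash
python3 -m jog '[[-1.3,1.2,2.0,0,0,0],[-1.3,1.2,2.5,0,0,0],[-1.2,1.2,2.5,0,0,0],[0,0,2.5,0,0,0],[0,0,1.5,0,0,0]]' 0 >/dev/null; python3 -m jog '[[0,0,0.5,0,0,0],[0,0,0.3,0,0,0],[0,0,0,0,0,0],[0,0,0,0,0,0],[0,0,0,0,0,0]]'; python3 st.py 0.506 -0.2305 0.082
python3 - <<'E'
from station import capture
import cv2
for n in("scene","wrist"): cv2.imwrite(f"pics/{n}2.png",cv2.cvtColor(capture(n)["frame"],cv2.COLOR_RGB2BGR))
E
```

```text
time_s: 2.85
tcp_pos: [0.5052, -0.2331, 0.106]
ee_rot: [[-1.0, 0.011, 0.003], [0.011, 1.0, -0.001], [-0.003, -0.001, -1.0]]
wrist_force: [0.7, 0.2, 0.6]
gripper_width: 0.005
t 2.85 p [ 0.5052 -0.2331  0.106 ] F [0.67 0.22 0.6 ] gw 0.005
[[-1.0, 0.011, 0.003], [0.011, 1.0, -0.001], [-0.003, -0.001, -1.0]] yaw y-axis -0.61
tool shift cm [-0.07  0.26  2.4 ]
```

View pics/wrist2.png

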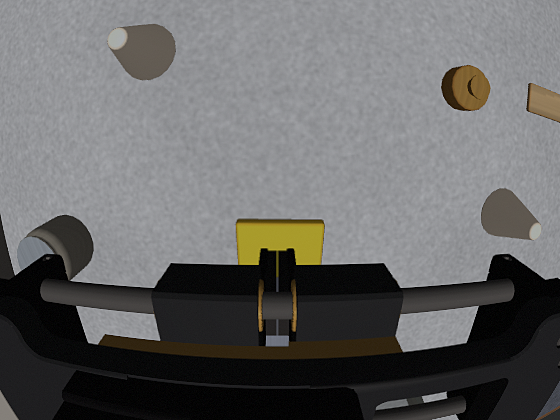

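View pics/scene2.png

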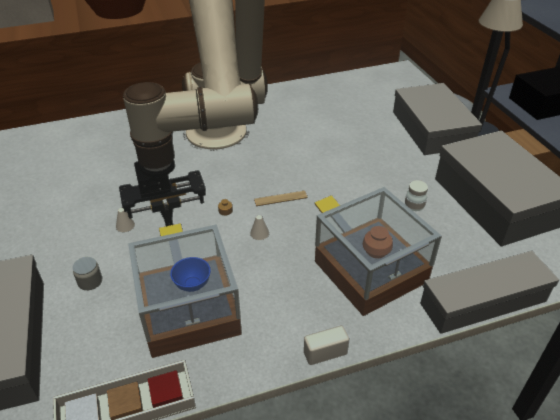

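```bash
python3 -m jog '[[0,0.1,0.4,0,0,0],[0,0.1,0.5,0,0,0],[0,0,0.5,0,0,0],[0,0,0.4,0,0,0],[0,0,0.2,0,0,0]]' 0 >/dev/null; for i in 1; do python3 -m jog '[[0,0,0.1,0,0,0],[0,0,0.2,0,0,0],[0,0,0.2,0,0,0],[0,0,0.2,0,0,0],[0,0,0.2,0,0,0]]'; done; python3 st.py
```

```text
time_s: 3.78
tcp_pos: [0.5039, -0.2306, 0.0765]
ee_rot: [[-1.0, 0.01, -0.002], [0.01, 1.0, -0.0], [0.002, -0.0, -1.0]]
wrist_force: [-2.8, 0.8, 6.4]
gripper_width: 0.008
t 3.7833 p [ 0.5039 -0.2306  0.0765] F [-2.77  0.75  6.36] gw 0.008
[[-1.0, 0.01, -0.002], [0.01, 1.0, -0.0], [0.002, -0.0, -1.0]] yaw y-axis -0.56
```

```bash
python3 -m jog '[[0,0,0.2,0,0,0],[0,0,0.2,0,0,0],[0,0,0.2,0,0,0],[0,0,0.2,0,0,0],[0,0,0.2,0,0,0]]'; python3 -m jog '[[0,0,0.2,0,0,0],[0,0,0.2,0,0,0],[0,0,0.2,0,0,0],[0,0,0.2,0,0,0],[0,0,0.2,0,0,0]]'
python3 - <<'E'
from station import capture
import cv2
for n in("scene","wrist"): cv2.imwrite(f"pics/{n}3.png",cv2.cvtColor(capture(n)["frame"],cv2.COLOR_RGB2BGR))
E
```

```text
time_s: 4.2
tcp_pos: [0.5029, -0.2307, 0.0662]
ee_rot: [[-1.0, 0.01, -0.003], [0.01, 1.0, 0.0], [0.003, -0.0, -1.0]]
wrist_force: [-5.5, 0.6, 6.5]
gripper_width: 0.002
time_s: 4.62
tcp_pos: [0.5025, -0.2307, 0.056]
ee_rot: [[-1.0, 0.01, -0.004], [0.01, 1.0, 0.0], [0.004, 0.0, -1.0]]
wrist_force: [-5.5, 0.0, 6.1]
gripper_width: 0.006
```

View pics/scene3.png

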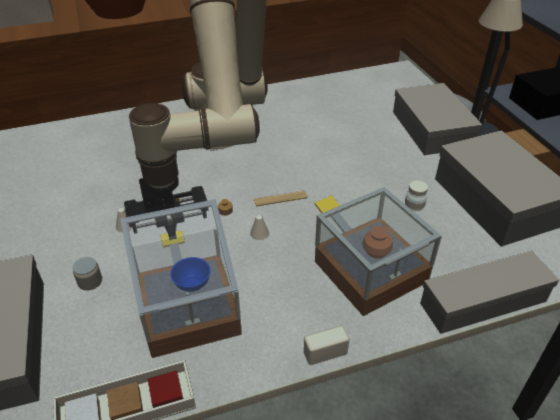

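View pics/wrist3.png

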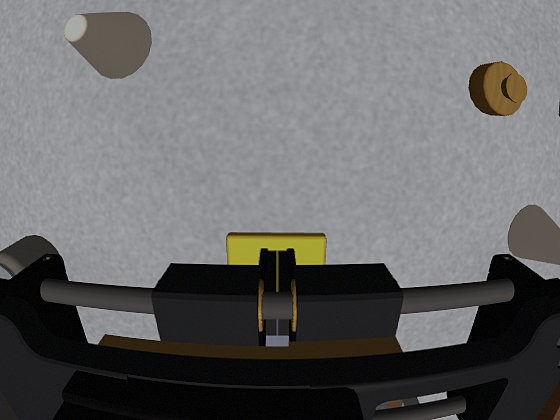

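```bash
python3 -m jog '[[0,0,0.2,0,0,0],[0,0,0.2,0,0,0],[0,0,0.2,0,0,0],[0,0,0.2,0,0,0],[0,0,0.2,0,0,0]]'; python3 -m jog '[[0,0,0.2,0,0,0],[0,0,0.2,0,0,0],[0,0,0.2,0,0,0],[0,0,0.15,0,0,0],[0,0,0.15,0,0,0]]'
```

```text
time_s: 5.13
tcp_pos: [0.5033, -0.2307, 0.0459]
ee_rot: [[-1.0, 0.01, -0.003], [0.01, 1.0, 0.0], [0.003, 0.0, -1.0]]
wrist_force: [-4.1, -0.6, 5.4]
gripper_width: 0.006
time_s: 5.55
tcp_pos: [0.5039, -0.2307, 0.0365]
ee_rot: [[-1.0, 0.01, -0.001], [0.01, 1.0, 0.0], [0.001, 0.0, -1.0]]
wrist_force: [-3.2, -0.9, 3.4]
gripper_width: 0.007
```

```bash
python3 -m jog '[[0,0,0.1,0,0,0],[0,0,0.1,0,0,0],[0,0,0.1,0,0,0],[0,0,0.05,0,0,0],[0,0,0,0,0,0]]'
```

```text
time_s: 5.97
tcp_pos: [0.5042, -0.2307, 0.0343]
ee_rot: [[-1.0, 0.009, -0.001], [0.009, 1.0, -0.0], [0.001, -0.0, -1.0]]
wrist_force: [-7.4, 0.2, 11.8]
gripper_width: 0.008
```

```bash
python3 -m jog '[[0,0,0.1,0,0,0],[0,0,0,0,0,0],[0,0,0,0,0,0],[0,0,0,0,0,0],[0,0,0,0,0,0]]'
python3 - <<'E'
from station import capture
import cv2
for n in("scene","wrist"): cv2.imwrite(f"pics/{n}4.png",cv2.cvtColor(capture(n)["frame"],cv2.COLOR_RGB2BGR))
E
```

```text
time_s: 6.38
tcp_pos: [0.5043, -0.2307, 0.0342]
ee_rot: [[-1.0, 0.009, -0.0], [0.009, 1.0, -0.001], [0.0, -0.001, -1.0]]
wrist_force: [-7.9, 0.5, 16.9]
gripper_width: 0.006
```

View pics/scene4.png

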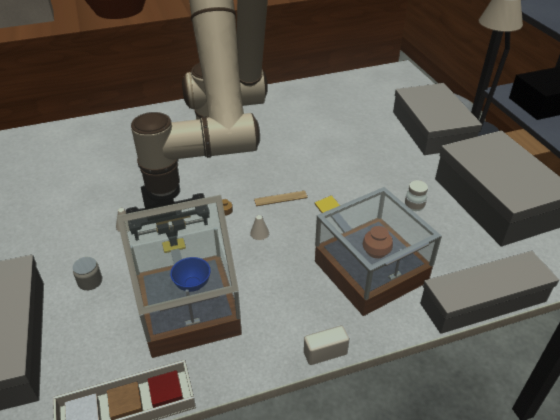

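View pics/wrist4.png

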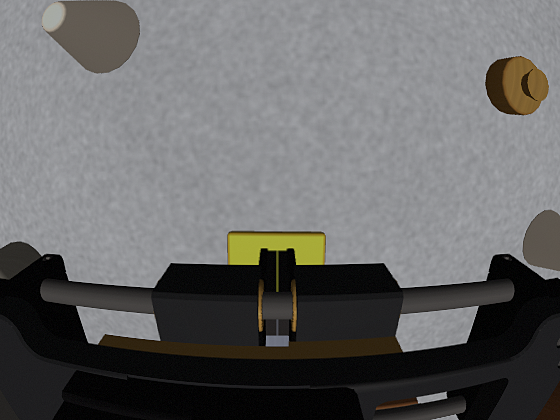

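```bash
python3 - <<'E'
from h import *
s=dict(np.load("pics/scene0.npz"))
for a in(.95,1.0,1.05):
  for y in(-.135,-.335): print(a,proj(s,[.80-.2*np.cos(a),y,.157+.2*np.sin(a)]).round(1))
E
Z='x'; for i in 1 2 3 4; do python3 -m jog '[[0,0,0,0,0,0],[0,0,0,0,0,0],[0,0,0,0,0,0],[0,0,0,0,0,0],[0,0,0,0,0,0]]' | grep -E 'time|force|pos'; done
for i in 1 2 3 4; do python3 -m jog '[[0,0,0,0,0,0],[0,0,0,0,0,0],[0,0,0,0,0,0],[0,0,0,0,0,0],[0,0,0,0,0,0]]' | grep -E 'time|force|pos'; done
```

```text
0.95 [[219.1 191.9]]
0.95 [[116.7 213.8]]
1.0 [[219.9 192.3]]
1.0 [[116.6 214.4]]
1.05 [[220.7 192.9]]
1.05 [[116.5 215.3]]
time_s: 6.9
tcp_pos: [0.5043, -0.2308, 0.0342]
wrist_force: [-7.5, 1.4, 17.1]
time_s: 7.32
tcp_pos: [0.5043, -0.2308, 0.0342]
wrist_force: [-7.6, 1.7, 17.2]
time_s: 7.73
tcp_pos: [0.5043, -0.2308, 0.0342]
wrist_force: [-8.4, 2.0, 18.0]
time_s: 8.15
tcp_pos: [0.5043, -0.2307, 0.0342]
wrist_force: [-8.1, 1.1, 17.3]
time_s: 8.57
tcp_pos: [0.5043, -0.2308, 0.0342]
wrist_force: [-8.6, 1.3, 17.2]
time_s: 8.98
tcp_pos: [0.5043, -0.2308, 0.0342]
wrist_force: [-8.1, 0.6, 16.7]
time_s: 9.4
tcp_pos: [0.5043, -0.2308, 0.0342]
wrist_force: [-8.5, 2.0, 16.5]
time_s: 9.82
tcp_pos: [0.5043, -0.2308, 0.0342]
wrist_force: [-8.4, 1.6, 16.8]
```

Held at the stop for about 3.8 s, with steady force and height. Now I let it up at about 12 mm/s, well under the 43 mm/s limit.

```bash
python3 -m jog '[[0,0,-0.05,0,0,0],[0,0,-0.1,0,0,0],[0,0,-0.1,0,0,0],[0,0,-0.1,0,0,0],[0,0,-0.1,0,0,0]]' | grep -E 'time|force|pos'
for i in 1 2 3 4; do python3 -m jog '[[0,0,-0.1,0,0,0],[0,0,-0.1,0,0,0],[0,0,-0.1,0,0,0],[0,0,-0.1,0,0,0],[0,0,-0.1,0,0,0]]' | grep -E 'time|force|pos'; done
```

```text
time_s: 10.23
tcp_pos: [0.5049, -0.2305, 0.0365]
wrist_force: [-2.5, -1.4, 3.4]
time_s: 10.65
tcp_pos: [0.5044, -0.2305, 0.0416]
wrist_force: [-3.0, -1.3, 4.4]
time_s: 11.07
tcp_pos: [0.5044, -0.2305, 0.0467]
wrist_force: [-2.9, 0.7, 3.4]
time_s: 11.48
tcp_pos: [0.5045, -0.2306, 0.0517]
wrist_force: [-3.4, 0.5, 4.3]
time_s: 11.9
tcp_pos: [0.5046, -0.2306, 0.0568]
wrist_force: [-4.8, -0.8, 3.9]
```

```bash
for i in 1 2 3; do python3 -m jog '[[0,0,-0.1,0,0,0],[0,0,-0.1,0,0,0],[0,0,-0.1,0,0,0],[0,0,-0.1,0,0,0],[0,0,-0.1,0,0,0]]' | grep -E 'time|force|pos'; done
for i in 1 2 ; do python3 -m jog '[[0,0,-0.06,0,0,0],[0,0,-0.06,0,0,0],[0,0,-0.06,0,0,0],[0,0,-0.06,0,0,0],[0,0,-0.06,0,0,0]]' | grep -E 'time|force|pos'; done
```

```text
time_s: 12.32
tcp_pos: [0.505, -0.2306, 0.0619]
wrist_force: [-3.1, 0.7, 6.3]
time_s: 12.73
tcp_pos: [0.5056, -0.2306, 0.0671]
wrist_force: [-2.5, 0.9, 5.5]
time_s: 13.15
tcp_pos: [0.5063, -0.2306, 0.0724]
wrist_force: [-2.3, 0.9, 5.2]
time_s: 13.57
tcp_pos: [0.5068, -0.2307, 0.0756]
wrist_force: [-1.8, 1.2, 5.7]
time_s: 13.98
tcp_pos: [0.5074, -0.2307, 0.0788]
wrist_force: [-0.6, 1.6, 6.0]
```

```bash
for i in 1 2 ; do python3 -m jog '[[0,0,-0.05,0,0,0],[0,0,-0.05,0,0,0],[0,0,-0.05,0,0,0],[0,0,-0.05,0,0,0],[0,0,-0.05,0,0,0]]' | grep -E 'time|force|pos'; done
```

```text
time_s: 14.4
tcp_pos: [0.5074, -0.2307, 0.0809]
wrist_force: [2.1, -0.2, 1.5]
time_s: 14.82
tcp_pos: [0.5037, -0.2304, 0.082]
wrist_force: [-0.3, -0.6, 0.4]
```

Force has dropped to zero at about 81 mm, so the pad is off the fingers. I'll rise clear and retreat.

```bash
python3 -m jog '[[0,0,-0.3,0,0,0],[0,0,-0.6,0,0,0],[0,0,-1,0,0,0],[0,0,-1.5,0,0,0],[0,0,-2,0,0,0]]' | grep -E 'time|force|pos'
python3 -m jog '[[0.5,0,-2.5,0,0,0],[1.5,0,-2.5,0,0,0],[2.5,-1,-2,0,0,0],[2.5,-2,-1,0,0,0],[2,-2,0,0,0,0]]' | grep -E 'time|force|pos'
python3 -m jog '[[2,-2.5,0,0,0,0],[2,-2.5,0,0,0,0],[1.5,-2,0,0,0,0],[0.5,-1,0,0,0,0],[0,0,0,0,0,0]]' | grep -E 'time|force|pos'
python3 -m jog '[[0,0,0,0,0,0],[0,0,0,0,0,0],[0,0,0,0,0,0],[0,0,0,0,0,0],[0,0,0,0,0,0]]' | grep -E 'time|force|pos'
python3 - <<'E'
from h import *
from station import capture
for n in("scene","top"):
    f=capture(n)["frame"];cv2.imwrite(f"pics/{n}5.png",cv2.cvtColor(f,cv2.COLOR_RGB2BGR))
    d=cv2.absdiff(f,np.load(f"pics/{n}0.npz")["frame"]).max(2);cv2.imwrite(f"pics/{n}5d.png",np.minimum(d.astype(int)*4,255).astype(np.uint8))
E
```

```text
time_s: 15.23
tcp_pos: [0.5037, -0.2304, 0.1368]
wrist_force: [0.3, 1.0, 0.1]
time_s: 15.65
tcp_pos: [0.4141, -0.2803, 0.2208]
wrist_force: [0.7, -0.8, -0.0]
time_s: 16.07
tcp_pos: [0.3523, -0.3605, 0.2174]
wrist_force: [-0.5, 0.5, 0.7]
time_s: 16.48
tcp_pos: [0.3538, -0.3585, 0.2166]
wrist_force: [-0.3, -0.2, -0.8]
```

View pics/scene5.png

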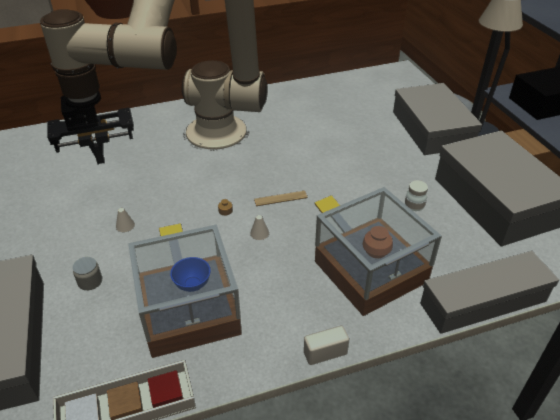

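View pics/scene5d.png

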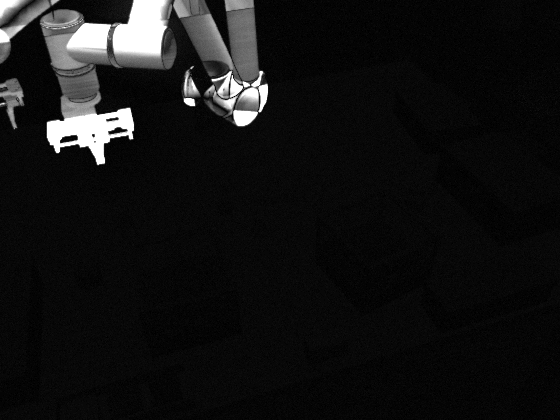

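View pics/top5d.png

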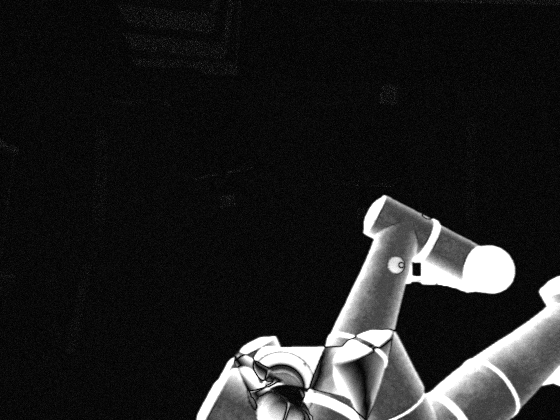

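The scene is pixel-identical to the start apart from the arm: lid shut (case front edge at about (132,245)–(218,232) in scene), pad back up at (171,230), and every object in place.

```bash
python3 -c "
from station import finish_job
print(finish_job())"
```

```text
the job is handed in; nothing more can be done
None
```

I aired the case with the blue bowl (the one on the robot's right) and handed the job in at about 16.6 s of the 51 s allowed.

- **Opening:** with the fingers shut, I pressed the lever down to its stop and held it there for about 3.8 s. The tip stayed at 34 mm while the vertical force held steady at about 17 N.
- **Closing:** I let the pad up at about 12 mm/s, slowing to about 6–8 mm/s near the end. The force fell to zero at about 81 mm, and then I moved the arm clear.

**Last checks:** comparing the final scene and top images with the starting ones shows only the arm has changed. The lid is shut, the pad is back at rest, the pot's case is still closed and nothing has moved. In the top view the arm hides one support cone (cone_b), but the scene view shows it in place. The wrist force reads about zero.

**Disagreement:** with the lid open, its front corners were about 5–8 pixels from where I expected them in the scene image. I put that down to reading the corners by eye and the camera calibration. That check cannot tell 0.95 rad from 1.05 rad, so I judged full opening by the lever reaching its stop.

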